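# Packing up the manicure caddy

### The arm

A 6-joint arm with a two-finger parallel gripper is mounted at the origin on the work surface. World frame = base frame: x ahead of the robot, y to its left, z up, the work surface at z = 0. Lengths are in mm, angles in rad, forces in N, time in s.
With the tool pointing down it reaches from about 275 to 750 mm from the base axis. Payload 10.2 kg.
Tool frame: the origin (TCP) lies midway between the tips of the shut fingers; the grasp point (between the pads) lies 19 mm behind it; z points along the fingers, y is the line along which they close (so a half turn about z gives the same grasp; the last joint's range is limited). The gripper opens to 85 mm and grips with 20 to 120 N. Pads are 22 mm wide; open, the fingers measure 114 mm over their backs; the gripper's body (76 mm by 85 mm) begins 54 mm behind the grasp point. The pads swing forward as they close: fully open they stand 13 mm farther back than shut.
Start: joints at [-1.448, 0.313, 1.498, -0, 1.331, -0.223], TCP at [177.936, -493.933, 231.294] pointing down, gripper open.
Joint ranges: [-2.94, 2.94], [-0.97, 2.17], [0.19, 2.56], [-1.23, 4.37], [0.02, 3.11], [-2.88, 2.88]. Speed limits (rad/s): [2.39, 2.39, 3.01, 3.14, 3.14, 3.14].

### API

Orientations are given as a unit quaternion [w, x, y, z].
In Python, from rig import ctrl gives the robot as it stands.
- The arm moves only by the tool send_rows, never from a script. Its argument "targets" is a list of rows, each an object with "offset": the shift along the world's x, y, z in cm, a list of three; "spin": the turn about the world's z in rad. A call has 1 to 8 rows; each row is the pose to reach, as a shift and turn from the pose commanded when the call began; what a row does not reach only later rows make up. A row lasts 1/12 s, in which the tool goes at most 41.7 mm and 7.16 degrees, less where a joint would pass 70% of its speed; a pose out of reach is approached as far as the arm can. A call with a gripper value outside its range is refused whole. "grip" is the opening, from 0 (shut) to 1 (fully open), set as the call begins (left out, the last holds). The fingers move at their own pace and stop on an object; "squeeze" is the grip in N (left out, the last holds). Time passes only in rows, so rows that repeat a pose let the fingers close. It gives the time, the measured TCP pose, the force, the opening and the grip force at its end, in the units of the state.
- ctrl.sense(): the state, without advancing time (a new reading comes with each control period).
- ctrl.capture(name): name is "scene" or "side" or "wrist"; returns (picture, depth): 384x512x3 uint8, red, green, blue; 384x512 float32, mm along the optical axis (not along the pixel's ray), 0 where there is no reading.
- ctrl.calibration(name): a dict with "fx", "fy", "cx", "cy" (pixels), "view" (4x4, takes a point from world to camera coordinates); the wrist camera has in their place "mount" (4x4, takes a point from camera to tool coordinates, whose origin is the TCP and whose axes are the flange's). Camera axes: x right, y down, z forward; pixel columns grow to the right and rows downward; lengths in mm; the calibration is good to about 2 mm. A picture is of the moment at which its call begins: read the wrist's pose just before it. calibration takes no time and is no camera call.
- ctrl.finish_job(): hands the job in; it is judged then, once.
Trained networks look in the newest picture that a camera, given by its name, has taken for a name from the list of things; names that differ only in an ending like _2 or _b are one class to them, and where a whole thing is asked for, a point or a joint stands for the part that bears it (a point fixed in the world has none). Each returns a list of dicts, best first, with "conf" (0 to 1); they miss things now and then, are a little off and sometimes report something else, mostly with a low value. They report only what shows in the picture. A call takes as long as a camera call. They do not tell look-alikes from the thing itself.
- ctrl.search_frame(camera, query): "box" ([left, top, right, bottom] in pixels, round what is visible of it).
- ctrl.place_of(camera, query): "uv" ([column, row] in pixels: a listed point, or the origin of a listed thing).
The state is a dict: "time_s": time; "joints": joint angles; "dq": joint speeds; "tau": joint torques, N m; "eef_pos": TCP position; "ee_rot": TCP orientation; "force": force on the tool from outside, world axes, zero at the start; "wrist_torque": the same for the moment, N m; "grip_width": opening from 0.0 (shut) to 1.0 (fully open); "grip_force": force on a finger pad.
Only numpy, scipy, OpenCV 4.12 (cv2) and the standard library are available. Lean on these libraries where they do the work, as an engineer would, in place of code of your own. Each camera call takes 0.05 s, during which the arm holds its last target. There are 200 camera calls.

### The job

Pack up the manicure kit: put the two lidded gel pots, the square polish bottle and the full-length buffer block into the wooden caddy, each sitting upright and fully down in the nest made for it (large pot in the large round nest, small pot in the small round one, bottle in the square one, block lying in the long one). Leave the open, empty pot and the short buffer stub standing where they are on the desk.

Things in the scene. Friction and masses are not known exactly. Their poses are not given: they have to be found in the camera images.
- pot_large: Sizes in mm. Large closed gel pot: upright cylinder, 52 diameter, 44 high, white jar with a dark grey lid of the same diameter (the lid is the top 16 and does not come off). 60 to 130 g. Origin: centre of its underside, z up. Goes into nest_large.
- pot_small: Sizes in mm. Small closed gel pot: the same look, 34 diameter, 42 high. 25 to 60 g. Origin: centre of its underside, z up. Goes into nest_small.
- polish_bottle: Sizes in mm. Polish bottle: square body 30 x 30 in plan and 34 high, dusty pink, with a round black cap 15 diameter on top, 62 high in all. 40 to 85 g. Origin: centre of its underside, x and y square to the body's sides, z up. Goes into nest_square (any heading fits).
- buffer_block: Sizes in mm. Full-length buffer block: bar 66 long (its x) by 28 by 28, grey abrasive faces on white foam, lying on the table. 20 to 45 g. Origin: centre of its underside, z up. Goes into nest_long, lying, its length along the nest's x.
- buffer_stub: Sizes in mm. Look-alike: short stub of a buffer block, 36 long (its x) by 28 by 28, same material. Does not belong in the caddy: leave it. Origin: centre of its underside.
- pot_open: Sizes in mm. Look-alike: empty pot without a lid, hollow white cylinder open at the top, 52 diameter, 32 high, wall 3. Does not belong in the caddy: leave it. Origin: centre of its underside.
- nest_large: Sizes in mm. Fixed white nest, one of four that fill a low wooden caddy 2 x 2 (their places change, one heading): plate 92 x 76 x 14, in its middle a round recess 66 diameter, for the large pot, 10 deep with a dark floor. Origin: centre of its underside, 4 above the table; x along the 92 side, z up; recess floor at z = 4. Caddy rim: 22 above the table, 6 thick, touching the nests' outer sides.
- nest_small: Sizes in mm. Fixed white nest, one of four that fill a low wooden caddy 2 x 2 (their places change, one heading): plate 92 x 76 x 14, in its middle a round recess 48 diameter, for the small pot, 10 deep with a dark floor. Origin: centre of its underside, 4 above the table; x along the 92 side, z up; recess floor at z = 4. Caddy rim: 22 above the table, 6 thick, touching the nests' outer sides.
- nest_square: Sizes in mm. Fixed white nest, one of four that fill a low wooden caddy 2 x 2 (their places change, one heading): plate 92 x 76 x 14, in its middle a square recess 44 x 44, for the bottle, 10 deep with a dark floor. Origin: centre of its underside, 4 above the table; x along the 92 side, z up; recess floor at z = 4. Caddy rim: 22 above the table, 6 thick, touching the nests' outer sides.
- nest_long: Sizes in mm. Fixed white nest, one of four that fill a low wooden caddy 2 x 2 (their places change, one heading): plate 92 x 76 x 14, in its middle a long recess 80 (x) by 42 (y), for the buffer block, 10 deep with a dark floor. Origin: centre of its underside, 4 above the table; x along the 92 side, z up; recess floor at z = 4. Caddy rim: 22 above the table, 6 thick, touching the nests' outer sides.
Things that resemble listed ones, but are neither listed nor needed, are in the scene too. Leave any purple or turquoise look-alike of the buffer_stub alone.

How it is judged (in metres and radians):
At the end, for the whole second after the job is handed in: Both lidded pots, bottle and block: each within 12 mm (horizontal) of its own nest's centre, underside under 8 mm above the nest's origin (recess floor: 4), tilt under 0.15 rad, at rest. Open pot and stub: within 30 mm of their starts, tilt under 0.15 rad, at rest (under 0.02 m/s) (horizontal distance between pot_large and nest_large below 0.012 m and z of pot_large in the frame of nest_large below 0.008 m and angle between each of pot_large, pot_small, polish_bottle, buffer_block, buffer_stub, pot_open's own z axis and vertical below 0.15 rad and linear speed of each of pot_large, pot_small, polish_bottle, buffer_block, buffer_stub, pot_open below 0.02 m/s and horizontal distance between pot_small and nest_small below 0.012 m and z of pot_small in the frame of nest_small below 0.008 m and horizontal distance between polish_bottle and nest_square below 0.012 m and z of polish_bottle in the frame of nest_square below 0.008 m and horizontal distance between buffer_block and nest_long below 0.012 m and z of buffer_block in the frame of nest_long below 0.008 m and distance of each of buffer_stub, pot_open from where it was at the start of the episode below 0.03 m); the robot touches nothing.
It also fails if it takes over 99 s, if anything falls off the work surface, if the arm or the gripper's body presses on something with over 40 N, if the wrist force passes 120 N, or if a joint passes its speed limit or range.

## Working session

There is one attempt and no reset: what is moved stays moved. The work goes in short steps, Python scripts to look and compute and a tool call to move; the robot and the scene stay as the last step left them, time stands still between calls to the robot, and variables do not carry over. Pictures are saved under pics/ and viewed, at most 14 in all, crops included, and the job is handed in when it is done.

Besides the shell and the picture viewer there is one more tool, called after "Emit:" as name(argument=value, ...) on one line, values as JSON. send_rows: Moves the arm, as the interface text tells. Its arguments: {"type":"object","properties":{"targets":{"type":"array"},"grip":{"type":"number"},"squeeze":{"type":"number"}},"required":["targets"]}

```bash
mkdir -p pics; cat > h.py <<'E'
import numpy as np, cv2
from rig import ctrl
def cap(n,save=None):
    im,d=ctrl.capture(n)
    if save: cv2.imwrite('pics/'+save,cv2.cvtColor(im,cv2.COLOR_RGB2BGR))
    return im,d
def w2c(n): 
    c=ctrl.calibration(n); return c,np.array(c['view'])
def unproj(n,u,v,z):
    "pixel -> world at depth z (arrays)"
    c,V=w2c(n); p=np.stack([(u-c['cx'])/c['fx']*z,(v-c['cy'])/c['fy']*z,z,np.ones_like(z)],-1)
    return (p@np.linalg.inv(V).T)[...,:3]
def cloud(n,d):
    v,u=np.mgrid[:384,:512]; return unproj(n,u.astype(float),v.astype(float),d.astype(float))
E
python3 - <<'E'
from h import *
for n in ('scene','side'):
    im,d=cap(n,n+'0.png'); np.save(n+'0.npy',d); P=cloud(n,d)
    for q in ['pot_large','pot_small','polish_bottle','buffer_block','buffer_stub','pot_open','nest_large','nest_small','nest_square','nest_long']:
        for r in ctrl.search_frame(n,q)[:4]:
            b=np.array(r['box']); u,v=((b[:2]+b[2:])/2).astype(int)
            print(n,q,round(r['conf'],2),b.round().astype(int),P[v,u].round())
print(ctrl.sense())
E
```

```text
scene pot_large 0.73 [173 191 199 219] [ 632. -225.   44.]
scene pot_small 0.7 [112 188 131 212] [ 617. -367.   38.]
scene polish_bottle 0.63 [205 145 217 174] [ 471. -190.   38.]
scene buffer_block 0.82 [254 155 276 181] [488. -58.  27.]
scene buffer_stub 0.69 [251 198 258 217] [620. -79.  28.]
scene buffer_stub 0.59 [282 197 297 215] [614.  -3.  27.]
scene buffer_stub 0.54 [298 173 314 197] [539.  38.  25.]
scene pot_open 0.79 [133 147 160 169] [ 430. -359.    6.]
scene nest_large 0.61 [376 161 412 188] [477. 251.   6.]
scene nest_small 0.67 [377 185 420 215] [567. 246.   7.]
scene nest_small 0.56 [342 161 380 186] [478. 174.   8.]
scene nest_square 0.98 [346 183 379 212] [561. 165.   8.]
scene nest_square 0.55 [374 162 413 187] [477. 251.   6.]
scene nest_long 0.61 [344 163 380 185] [476. 177.   7.]
side pot_large 0.97 [294 231 325 270] [ 597. -246.   43.]
side pot_small 0.95 [331 304 358 338] [ 593. -389.   40.]
side polish_bottle 0.92 [213 235 232 269] [ 458. -200.   37.]
side buffer_block 0.76 [189 197 223 224] [455. -77.  26.]
side buffer_stub 0.88 [273 192 291 213] [601. -95.
[... 625 characters left out ...]
 42.]
{'time_s': 1.1, 'joints': array([-1.44839878e+00,  3.12865808e-01,  1.49767780e+00, -1.48178044e-05,
        1.33099633e+00, -2.23418106e-01]), 'dq': array([-0.00023066, -0.00024308,  0.0011558 , -0.00133226,  0.00017958,
        0.00017861]), 'tau': array([ 1.15248266e-03, -4.12162578e+01, -2.59894288e+01, -1.15840726e-04,
        5.63748254e-04, -1.32346597e-05]), 'eef_pos': array([ 177.93392018, -493.94182706,  231.32004586]), 'ee_rot': array([ 2.59580449e-05,  9.85088344e-01,  1.72049275e-01, -8.51840127e-06]), 'force': array([-0.32943614, -0.6456498 ,  0.28395864]), 'wrist_torque': array([-0.02664821,  0.03852484, -0.01635668]), 'grip_force': 0.0, 'grip_width': 0.9993911406086653}
```

```bash
python3 -c "
import cv2,numpy as np
a=cv2.imread('pics/scene0.png');cv2.imwrite('pics/s0b.png',cv2.resize(a,(800,600),interpolation=2))"
```

```text
(no output)
```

View pics/s0b.png

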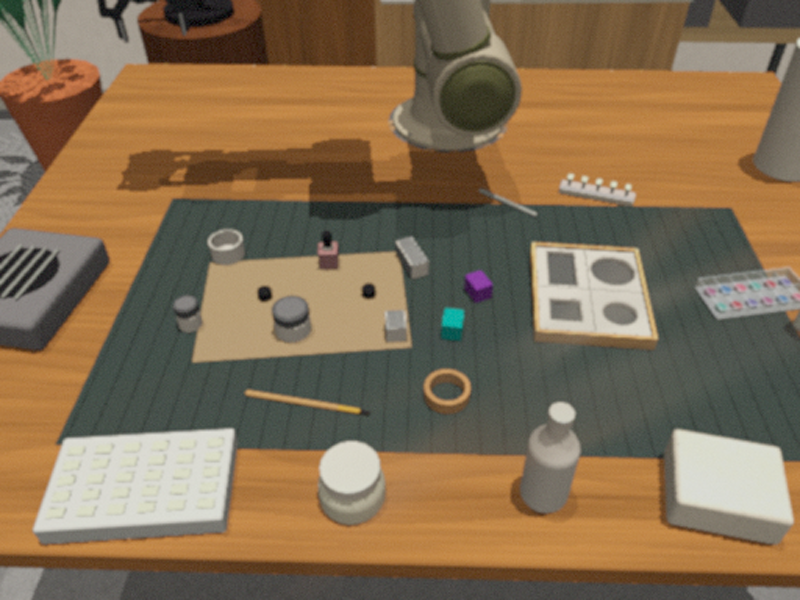

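View pics/side0.png

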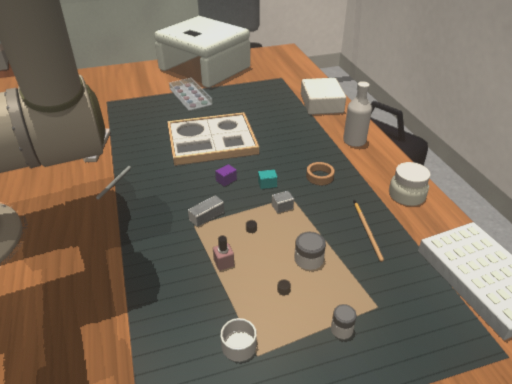

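Candidates by pixel (scene view, 800x600):
- **Block:** the grey bar at (412,257). The short grey piece (396,326) is the stub; the purple (478,286) and turquoise (452,322) cubes are decoys.
- **Large pot:** lidded at (292,318), against the open pot (226,246) and the white jar (350,480).
- **Small pot:** (187,313), against the black caps (265,294) and (369,291).
- **Bottle:** pink at (328,252), against the grey bottle (550,460).
- **Nests:** long (562,268), large (613,271), square (566,310), small (620,313).

Next I fit poses.

```bash
cat > fit.py <<'E'
from h import *
approx=dict(pot_large=(610,-235,38,50,40),pot_small=(605,-378,36,46,35),bottle_body=(465,-195,28,37,32),bottle_cap=(465,-195,55,70,32),block=(470,-68,22,34,50),stub=(610,-85,22,34,32),open=(437,-355,26,38,45))
for n in ('scene','side'):
    P=cloud(n,np.load(n+'0.npy')).reshape(-1,3)
    for k,(x,y,lo,hi,r) in approx.items():
        Q=P[(np.hypot(P[:,0]-x,P[:,1]-y)<r)&(P[:,2]>lo)&(P[:,2]<hi)]
        if len(Q)<4: print(n,k,'few');continue
        rc=cv2.minAreaRect(Q[:,:2].astype(np.float32)); print(n,k,len(Q),'zmed',np.median(Q[:,2]).round(),'mean',Q.mean(0).round(),'rect',np.round(rc[0]),np.round(rc[1]),round(rc[2]))
    Q=P[(P[:,0]>400)&(P[:,0]<680)&(P[:,1]>100)&(P[:,1]<330)&(P[:,2]>14)&(P[:,2]<40)]
    rc=cv2.minAreaRect(Q[:,:2].astype(np.float32));print(n,'caddy',len(Q),rc, Q[:,2].max())
    c,V=w2c(n);print(np.linalg.inv(V)[:3,3].round())
E
python3 fit.py
python3 -c "
import cv2
a=cv2.imread('pics/scene0.png')[140:225,100:430];cv2.imwrite('pics/c.png',cv2.resize(a,(800,206),interpolation=2))"
```

```text
scene pot_large 343 zmed 43.0 mean [ 612. -226.   43.] rect [ 610. -227.] [50. 50.] 2
scene pot_small 150 zmed 41.0 mean [ 605. -375.   41.] rect [ 605. -375.] [31. 34.] 86
scene bottle_body 86 zmed 32.0 mean [ 468. -190.   32.] rect [ 465. -192.] [32. 30.] 5
scene bottle_cap 29 zmed 60.0 mean [ 465. -192.   60.] rect [ 464. -192.] [15. 14.] 38
scene block 227 zmed 27.0 mean [463. -62.  27.] rect [461. -62.] [68. 29.] 24
scene stub 175 zmed 27.0 mean [614. -81.  27.] rect [611. -80.] [38. 28.] 4
scene open 104 zmed 29.0 mean [ 448. -356.   29.] rect [ 446. -356.] [53. 52.] 56
scene caddy 3060 ((529.2449340820312, 203.69891357421875), (166.76510620117188, 203.4516143798828), 85.7243423461914) 25.093441546522854
[1312.  -42.  727.]
side pot_large 554 zmed 43.0 mean [ 605. -231.   43.] rect [ 605. -229.] [51. 51.] 37
side pot_small 387 zmed 41.0 mean [ 598. -379.   41.] rect [ 599. -378.] [33. 32.] 1
side bottle_body 185 zmed 33.0 mean [ 459. -199.   33.] rect [ 460. -194.] [30. 32.] 4
side bottle_cap 67 zmed 60.0 mean [ 460. -195.   60.] rect [ 460. -194.] [15. 15.] 27
side block 390 zmed 27.0 mean [456. -66.  27.] rect [457. -64.] [67. 32.] 22
side stub 204 zmed 27.0 mean [607. -85.  27.] rect [607. -82.] [37. 31.] 5
side open 320 zmed 31.0 mean [ 442. -358.   30.] rect [ 442. -357.] [51. 51.] 3
side caddy 2290 ((526.3407592773438, 202.2813720703125), (173.1333770751953, 198.0701446533203), 86.19224548339844) 24.286989672246705
[ 360. -723.  593.]
```

View pics/c.png

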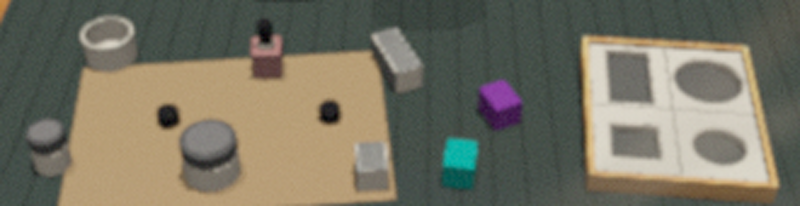

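The crop confirms the choices: lidded pots (210,150) and (47,145), bottle (265,50), bar (397,60), and stub (370,165), which stays. The caddy recesses are also where I expected them. I start with the small pot.

Emit:
send_rows(targets=[{"offset": [4, 1.1, -0.8]}, {"offset": [8, 2.2, -1.6]}, {"offset": [12, 3.3, -2.4]}, {"offset": [16, 4.4, -3.2]}, {"offset": [20, 5.5, -4]}, {"offset": [24, 6.6, -4.8]}, {"offset": [28, 7.7, -5.6]}, {"offset": [32, 8.8, -6.4]}], grip=1, squeeze=30)

```text
invalid input
```

Emit:
send_rows(targets=[{"offset": [4, 1.1, -0.8]}, {"offset": [8, 2.2, -1.2]}, {"offset": [10.4, 2.9, -1.6]}, {"offset": [10.4, 2.9, -1.6]}, {"offset": [10.4, 2.9, -1.6]}, {"offset": [10.4, 2.9, -1.6]}])

```text
invalid input
```

```bash
cat >> h.py <<'E'
from scipy.spatial.transform import Rotation as R
def wcloud(save=None):
    s=ctrl.sense(); im,d=cap('wrist',save); c=ctrl.calibration('wrist'); M=np.array(c['mount'])
    v,u=np.mgrid[:384,:512].astype(float); z=d.astype(float)
    p=np.stack([(u-c['cx'])/c['fx']*z,(v-c['cy'])/c['fy']*z,z],-1)@M[:3,:3].T+M[:3,3]
    q=s['ee_rot']; P=p@R.from_quat([q[1],q[2],q[3],q[0]]).as_matrix().T+s['eef_pos']
    P[d==0]=np.nan
    return im,P,s
def rect(P,x,y,r,lo,hi):
    Q=P.reshape(-1,3); Q=Q[(np.hypot(Q[:,0]-x,Q[:,1]-y)<r)&(Q[:,2]>lo)&(Q[:,2]<hi)]
    if len(Q)<4: return print('few')
    rc=cv2.minAreaRect(Q[:,:2].astype(np.float32))
    print(len(Q),'z',np.median(Q[:,2]).round(1),'mean',Q.mean(0).round(1),'rect',np.round(rc[0],1),np.round(rc[1],1),round(rc[2],1))
E
python3 - <<'E'
from h import *
im,P,s=wcloud('w1.png'); print(s['eef_pos'].round(1),s['force'].round(1),s['time_s'])
rect(P,602,-376,40,36,50); print(np.array(ctrl.calibration('wrist')['mount']).round(2))
E
```

```text
[ 177.9 -493.9  231.3] [-0.3 -0.6  0.3] 1.1
few
[[ 0.0000e+00 -9.5000e-01 -3.2000e-01  8.2060e+01]
 [ 1.0000e+00  0.0000e+00 -0.0000e+00 -8.0000e-02]
 [ 0.0000e+00 -3.2000e-01  9.5000e-01 -1.4387e+02]
 [ 0.0000e+00  0.0000e+00  0.0000e+00  1.0000e+00]]
```

View pics/w1.png

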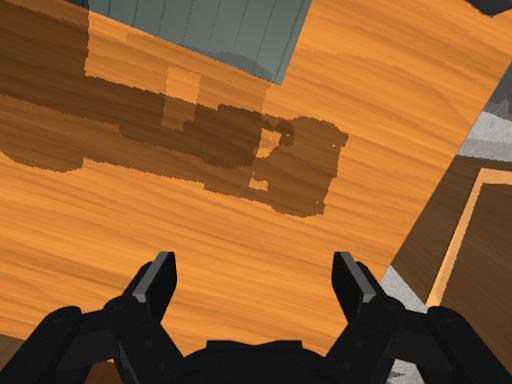

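The arm did not move: the wrist picture only shows bare desk and the fingers at (165,270) and (345,270). The rows probably need "spin" in each one.

Emit:
send_rows(targets=[{"offset": [4, 1.1, -0.8], "spin": 0}, {"offset": [8, 2.2, -1.6], "spin": 0}, {"offset": [12, 3.3, -2.4], "spin": 0}, {"offset": [16, 4.4, -3.2], "spin": 0}, {"offset": [20, 5.5, -4], "spin": 0}, {"offset": [24, 6.6, -4.8], "spin": 0}, {"offset": [28, 7.7, -5.6], "spin": 0}, {"offset": [32, 8.8, -6.4], "spin": 0}], grip=1, squeeze=30)

```text
time_s: 1.82
eef_pos: [495.4, -406.2, 167.8]
ee_rot: [0.0, 0.985, 0.172, -0.0]
force: [-0.7, -1.0, 0.9]
grip_width: 1.0
grip_force: 0.0
```

Emit:
send_rows(targets=[{"offset": [4, 1.1, -0.6], "spin": 0}, {"offset": [8, 2.2, -1.2], "spin": 0}, {"offset": [10.4, 2.9, -1.6], "spin": 0}, {"offset": [10.4, 2.9, -1.6], "spin": 0}, {"offset": [10.4, 2.9, -1.6], "spin": 0}])

```text
time_s: 2.23
eef_pos: [598.2, -377.3, 151.1]
ee_rot: [-0.0, 0.985, 0.173, -0.0]
force: [0.1, -0.5, 0.1]
grip_width: 1.004
grip_force: 0.0
```

```bash
python3 - <<'E'
from h import *
im,P,s=wcloud('w1.png'); print(s['eef_pos'].round(1),s['force'].round(1),s['time_s'])
rect(P,602,-376,40,36,50); rect(P,607,-228,45,36,50)
E
```

```text
[ 598.2 -377.3  151.1] [ 0.1 -0.5  0.1] 2.2333
920 z 43.6 mean [ 599.5 -376.3   43.4] rect [ 598.7 -376.7] [32.6 32.9] 62.6
2830 z 45.6 mean [ 606.9 -229.7   45.3] rect [ 605.1 -228.4] [50.7 51.8] 43.3
```

View pics/w1.png

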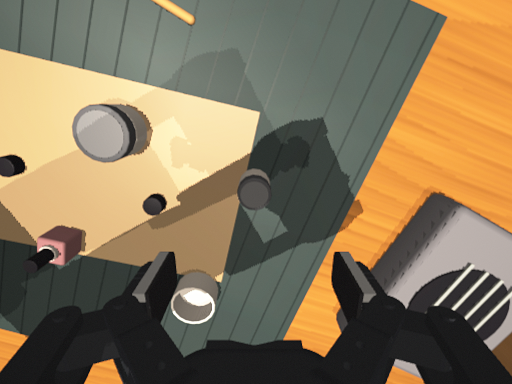

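The small pot at (254,189) is centred between the fingers. I go down and grip.

Emit:
send_rows(targets=[{"offset": [0.1, 0, -4], "spin": 0}, {"offset": [0.1, 0, -8], "spin": 0}, {"offset": [0.1, 0, -11.5], "spin": 0}, {"offset": [0.1, 0, -13.4], "spin": 0}, {"offset": [0.1, 0, -13.4], "spin": 0}, {"offset": [0.1, 0, -13.4], "spin": 0}])

```text
time_s: 2.78
eef_pos: [597.6, -379.1, 18.8]
ee_rot: [-0.0, 0.985, 0.171, -0.0]
force: [0.9, -0.1, 0.5]
grip_width: 0.998
grip_force: 0.0
```

Emit:
send_rows(targets=[{"offset": [0, 0, 0], "spin": 0}, {"offset": [0, 0, 0], "spin": 0}, {"offset": [0, 0, 0], "spin": 0}, {"offset": [0, 0, 0], "spin": 0}, {"offset": [0, 0, 0], "spin": 0}, {"offset": [0, 0, 0], "spin": 0}, {"offset": [0, 0, 0], "spin": 0}, {"offset": [0, 0, 0], "spin": 0}], grip=0.2)

```text
time_s: 3.45
eef_pos: [598.9, -378.5, 19.4]
ee_rot: [0.001, 0.985, 0.172, 0.0]
force: [-2.4, 0.1, 6.2]
grip_width: 0.388
grip_force: 29.7
```

Emit:
send_rows(targets=[{"offset": [0, 0, 2], "spin": 0}, {"offset": [0, 0, 5], "spin": 0}, {"offset": [0, 1, 9], "spin": 0}, {"offset": [0, 4, 10.5], "spin": 0}, {"offset": [0, 8, 10.5], "spin": -0.05}, {"offset": [-0.5, 12, 10.5], "spin": -0.1}, {"offset": [-1, 16, 10.5], "spin": -0.15}, {"offset": [-1.5, 20, 10.5], "spin": -0.2}])

```text
time_s: 4.12
eef_pos: [582.9, -176.3, 123.3]
ee_rot: [0.0, 0.997, 0.072, 0.0]
force: [0.7, 0.8, 0.4]
grip_width: 0.386
grip_force: 30.0
```

Emit:
send_rows(targets=[{"offset": [-0.5, 4, 0], "spin": -0.05}, {"offset": [-1, 8, 0], "spin": -0.1}, {"offset": [-1.5, 12, 0], "spin": -0.15}, {"offset": [-2, 16, 0], "spin": -0.2}, {"offset": [-2, 20, 0], "spin": -0.2}, {"offset": [-2, 24, 0], "spin": -0.2}, {"offset": [-2, 28, 0], "spin": -0.2}, {"offset": [-2, 32, 0], "spin": -0.2}])

```text
time_s: 4.78
eef_pos: [563.1, 143.8, 123.4]
ee_rot: [-0.0, 1.0, -0.027, 0.0]
force: [0.8, -0.5, 1.1]
grip_width: 0.388
grip_force: 30.0
```

```bash
cat > nests.py <<'E'
from h import *
s=ctrl.sense();print(s['eef_pos'].round(1),s['grip_width'].round(3),s['grip_force'].round(1),s['force'].round(1))
im,P,s=wcloud('w2.png')
Q=P.reshape(-1,3);m=(Q[:,0]>400)&(Q[:,0]<660)&(Q[:,1]>100)&(Q[:,1]<320)
A=Q[m&(Q[:,2]>18)&(Q[:,2]<30)]; rc=cv2.minAreaRect(A[:,:2].astype(np.float32));print(rc)
# recess floors
g=np.zeros((270,230),np.uint8); F=Q[m&(Q[:,2]<14)&(Q[:,2]>5)]; 
g[(F[:,0]-400).astype(int).clip(0,269),(F[:,1]-100).astype(int).clip(0,229)]=255
g=cv2.morphologyEx(g,cv2.MORPH_CLOSE,np.ones((5,5))); n,l,st,c=cv2.connectedComponentsWithStats(g)
for i in range(1,n):
    if st[i,4]>600:
        r=cv2.minAreaRect(np.argwhere(l==i).astype(np.float32)+[400,100] if 0 else (np.argwhere(l==i)+[400,100]).astype(np.float32)); print(st[i,4],np.round(r[0],1),np.round(r[1],1),round(r[2],1))
E
python3 nests.py
```

```text
Traceback (most recent call last):
  File "nests.py", line 2, in <module>
    s=ctrl.sense();print(s['eef_pos'].round(1),s['grip_width'].round(3),s['grip_force'].round(1),s['force'].round(1))
                                               ^^^^^^^^^^^^^^^^^^^^^
AttributeError: 'float' object has no attribute 'round'
```

```bash
sed -i "2d" nests.py; python3 nests.py
```

```text
((526.060791015625, 203.7255859375), (167.06578063964844, 198.39865112304688), 86.0672378540039)
2760 [482.4 247.1] [61.5 58.3] 64.7
1920 [568.1 161.3] [44.9 43.4] 85.6
1712 [574.  239.5] [45. 46.] 90.0
```

View pics/w2.png

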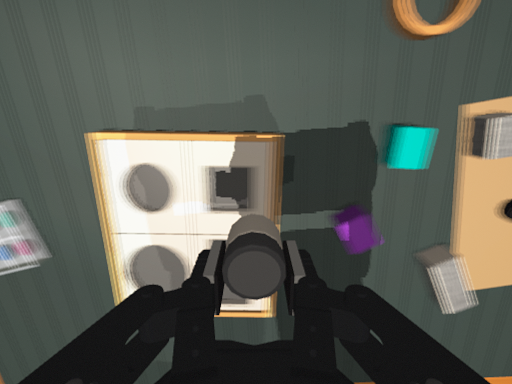

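The wrist picture shows the pot in hand at (253,265), the small nest at (148,187), square at (230,187), large at (155,268), and long under the hand. Next I place the pot in the small nest at (574.5,238).

```bash
python3 -c "
from h import *
s=ctrl.sense();print(s['eef_pos'],s['time_s'],s['ee_rot'])"
```

```text
[562.37773429 150.29661615 123.42213331] 4.8333 [-1.27443488e-03  9.99692994e-01 -2.47441752e-02  1.42262718e-04]
```

Emit:
send_rows(targets=[{"offset": [0.6, 4, 0], "spin": 0}, {"offset": [1.2, 8, 0], "spin": 0}, {"offset": [1.2, 8.7, -1], "spin": 0}, {"offset": [1.2, 8.7, -4], "spin": 0}, {"offset": [1.2, 8.7, -6], "spin": 0}, {"offset": [1.2, 8.7, -6], "spin": 0}, {"offset": [1.2, 8.7, -6], "spin": 0}, {"offset": [1.2, 8.7, -6], "spin": 0}])

```text
time_s: 5.5
eef_pos: [576.3, 228.7, 64.7]
ee_rot: [-0.0, 1.0, -0.027, 0.001]
force: [-0.0, 0.7, 0.0]
grip_width: 0.387
grip_force: 30.2
```

Emit:
send_rows(targets=[{"offset": [-0.2, 0.95, 0], "spin": 0}, {"offset": [-0.2, 0.95, -1], "spin": 0}, {"offset": [-0.2, 0.95, -2.2], "spin": 0}, {"offset": [-0.2, 0.95, -3.2], "spin": 0}, {"offset": [-0.2, 0.95, -3.6], "spin": 0}, {"offset": [-0.2, 0.95, -3.6], "spin": 0}, {"offset": [-0.2, 0.95, -3.6], "spin": 0}])

```text
time_s: 6.08
eef_pos: [573.2, 238.2, 27.0]
ee_rot: [0.0, 1.0, -0.027, -0.001]
force: [-2.3, -0.2, 5.3]
grip_width: 0.387
grip_force: 31.1
```

Light contact with the floor, so I release and rise.

Emit:
send_rows(targets=[{"offset": [0, 0, 0], "spin": 0}, {"offset": [0, 0, 0], "spin": 0}, {"offset": [0, 0, 0], "spin": 0}, {"offset": [0, 0, 0], "spin": 0}, {"offset": [0, 0, 3], "spin": 0}, {"offset": [0, 0, 7], "spin": 0}, {"offset": [0, 0, 9], "spin": 0}, {"offset": [0, -4, 9], "spin": 0}], grip=0.7)

```text
time_s: 6.75
eef_pos: [575.3, 202.9, 122.3]
ee_rot: [-0.002, 1.0, -0.024, 0.005]
force: [1.7, -0.4, 0.2]
grip_width: 0.698
grip_force: 0.0
```

Emit:
send_rows(targets=[{"offset": [0, -4, 0], "spin": 0}, {"offset": [0, -8, 0], "spin": 0}, {"offset": [0, -12, 0.5], "spin": 0}, {"offset": [0, -16, 1], "spin": 0}, {"offset": [0, -20, 1.5], "spin": 0}, {"offset": [0, -24, 2], "spin": 0}, {"offset": [0.5, -28, 2], "spin": 0}, {"offset": [1, -32, 2], "spin": 0}], grip=1)

```text
time_s: 7.42
eef_pos: [583.4, -123.7, 137.6]
ee_rot: [0.0, 1.0, -0.027, 0.0]
force: [1.2, -0.0, -0.1]
grip_width: 0.995
grip_force: 0.0
```

Emit:
send_rows(targets=[{"offset": [0.5, -4, 0], "spin": 0}, {"offset": [1, -8, 0], "spin": 0}, {"offset": [1.5, -10.5, 0], "spin": 0}, {"offset": [1.5, -10.5, 0], "spin": 0}, {"offset": [1.5, -10.5, 0], "spin": 0}, {"offset": [1.5, -10.5, 0], "spin": 0}])

```text
time_s: 7.92
eef_pos: [598.4, -226.0, 136.9]
ee_rot: [-0.0, 1.0, -0.027, -0.0]
force: [-0.3, -0.0, 0.8]
grip_width: 0.998
grip_force: 0.0
```

```bash
cat > look.py <<'E'
from h import *
import sys
im,P,s=wcloud(); print(s['eef_pos'].round(1),s['force'].round(1),s['time_s'],s['grip_width'])
for k,(x,y,r,lo,hi) in dict(large=(606,-229,40,38,52),body=(460,-194,32,26,38),cap=(460,-194,20,55,70),block=(458,-64,48,23,35),stub=(607,-82,32,23,35)).items():
    print(k,end=' ');rect(P,x,y,r,lo,hi)
E
python3 look.py; python3 - <<'E'
from h import *
im,d=cap('side','side1.png');P=cloud('side',d);rect(P,574,238,30,40,60)
rect(P,574,238,30,40,60)
E
```

```text
[ 598.4 -226.   136.9] [-0.3 -0.   0.8] 7.9167 0.9981935247996625
large 2437 z 45.6 mean [ 606.9 -227.8   45.5] rect [ 605.8 -227.6] [50.5 51. ] 61.6
body 502 z 34.7 mean [ 466.3 -194.    33.7] rect [ 460.1 -192.8] [30.9 29.9] 5.4
cap 199 z 62.8 mean [ 462.1 -193.3   61.6] rect [ 460.5 -193.2] [14.1 13.5] 85.9
block 233 z 29.5 mean [483.5 -51.5  28.5] rect [481.7 -52.4] [12.3 29. ] 25.2
stub 1153 z 29.6 mean [608.7 -83.3  29.2] rect [607.7 -81.8] [35.9 28.9] 5.3
116 z 48.5 mean [572.  232.5  47.3] rect [572.4 236.4] [34.6 33.1] 68.7
116 z 48.5 mean [572.  232.5  47.3] rect [572.4 236.4] [34.6 33.1] 68.7
```

Emit:
send_rows(targets=[{"offset": [0.8, -0.2, -4], "spin": 0}, {"offset": [0.8, -0.2, -8], "spin": 0}, {"offset": [0.8, -0.2, -10.5], "spin": 0}, {"offset": [0.8, -0.2, -11.8], "spin": 0}, {"offset": [0.8, -0.2, -11.8], "spin": 0}, {"offset": [0.8, -0.2, -11.8], "spin": 0}])

```text
time_s: 8.52
eef_pos: [607.1, -228.4, 20.3]
ee_rot: [0.0, 1.0, -0.027, 0.001]
force: [-0.5, -0.4, 0.6]
grip_width: 1.004
grip_force: 0.0
```

Emit:
send_rows(targets=[{"offset": [0, 0, 0], "spin": 0}, {"offset": [0, 0, 0], "spin": 0}, {"offset": [0, 0, 0], "spin": 0}, {"offset": [0, 0, 0], "spin": 0}, {"offset": [0, 0, 0], "spin": 0}, {"offset": [0, 0, 0], "spin": 0}, {"offset": [0, 0, 0], "spin": 0}], grip=0.4, squeeze=40)

```text
time_s: 9.1
eef_pos: [607.3, -229.0, 21.1]
ee_rot: [0.001, 1.0, -0.027, 0.001]
force: [-1.2, 0.7, 5.9]
grip_width: 0.596
grip_force: 41.3
```

Emit:
send_rows(targets=[{"offset": [0, 0, 2], "spin": 0}, {"offset": [0, 0, 5], "spin": 0}, {"offset": [0, 1, 9], "spin": 0}, {"offset": [-1, 4, 10.5], "spin": 0}, {"offset": [-2, 7.8, 10.5], "spin": 0}, {"offset": [-3, 11.6, 10.5], "spin": 0}, {"offset": [-4, 15.4, 10.5], "spin": 0}, {"offset": [-5, 19.2, 10.5], "spin": 0}])

```text
time_s: 9.77
eef_pos: [555.8, -35.1, 125.0]
ee_rot: [0.0, 1.0, -0.027, 0.001]
force: [1.1, 1.1, -1.4]
grip_width: 0.594
grip_force: 42.1
```

Emit:
send_rows(targets=[{"offset": [-1, 3.9, 0], "spin": 0}, {"offset": [-2, 7.8, 0], "spin": 0}, {"offset": [-3, 11.7, 0], "spin": 0}, {"offset": [-4, 15.6, 0], "spin": 0}, {"offset": [-5, 19.5, 0], "spin": 0}, {"offset": [-6, 23.4, 0], "spin": 0}, {"offset": [-7, 27.3, 0], "spin": 0}, {"offset": [-7, 27.3, 0], "spin": 0}])

```text
time_s: 10.43
eef_pos: [484.3, 241.9, 125.0]
ee_rot: [-0.001, 1.0, -0.024, 0.0]
force: [-0.2, 0.4, -1.2]
grip_width: 0.592
grip_force: 42.2
```

Emit:
send_rows(targets=[{"offset": [0, 0.1, -3], "spin": 0}, {"offset": [0, 0.1, -6], "spin": 0}, {"offset": [0, 0.1, -6.5], "spin": 0}, {"offset": [0, 0.1, -6.5], "spin": 0}, {"offset": [0, 0.1, -6.5], "spin": 0}])

```text
time_s: 10.85
eef_pos: [487.3, 237.3, 60.6]
ee_rot: [-0.0, 1.0, -0.027, 0.001]
force: [0.3, -0.1, -1.0]
grip_width: 0.589
grip_force: 42.3
```

Emit:
send_rows(targets=[{"offset": [-0.4, 0.7, 0], "spin": 0}, {"offset": [-0.4, 0.7, -0.7], "spin": 0}, {"offset": [-0.4, 0.7, -1.8], "spin": 0}, {"offset": [-0.4, 0.7, -2.7], "spin": 0}, {"offset": [-0.4, 0.7, -3.1], "spin": 0}, {"offset": [-0.4, 0.7, -3.1], "spin": 0}, {"offset": [-0.4, 0.7, -3.1], "spin": 0}])

```text
time_s: 11.43
eef_pos: [482.0, 244.3, 29.1]
ee_rot: [0.0, 1.0, -0.027, -0.001]
force: [-9.3, -2.5, 19.6]
grip_width: 0.597
grip_force: 44.1
```

Emit:
send_rows(targets=[{"offset": [0, 0, 0.1], "spin": 0}, {"offset": [0, 0, 0.1], "spin": 0}, {"offset": [0, 0, 0.1], "spin": 0}, {"offset": [0, 0, 0.1], "spin": 0}, {"offset": [0, 0, 3], "spin": 0}, {"offset": [0, 0, 7], "spin": 0}, {"offset": [0, 0, 10], "spin": 0}, {"offset": [0, -3, 10], "spin": 0}], grip=0.8)

```text
time_s: 12.1
eef_pos: [485.0, 217.4, 133.8]
ee_rot: [-0.002, 1.0, -0.025, 0.005]
force: [0.4, 0.0, 0.6]
grip_width: 0.804
grip_force: 0.0
```

Emit:
send_rows(targets=[{"offset": [0, -4, 0], "spin": 0}, {"offset": [0, -8, 0], "spin": 0.06}, {"offset": [0, -12, 0.3], "spin": 0.12}, {"offset": [0, -16, 0.6], "spin": 0.18}, {"offset": [-0.5, -20, 1], "spin": 0.24}, {"offset": [-1, -24, 1.5], "spin": 0.3}, {"offset": [-1.5, -28, 1.5], "spin": 0.36}, {"offset": [-1.5, -28, 1.5], "spin": 0.45}], grip=1)

```text
time_s: 12.77
eef_pos: [467.1, -71.5, 143.3]
ee_rot: [0.001, 0.981, 0.195, 0.0]
force: [0.6, 0.4, -1.6]
grip_width: 1.002
grip_force: 0.0
```

Emit:
send_rows(targets=[{"offset": [0, 0, 0], "spin": 0}, {"offset": [0, 0, 0], "spin": 0}, {"offset": [0, 0, 0], "spin": 0}])

```text
time_s: 13.02
eef_pos: [467.5, -64.7, 143.0]
ee_rot: [-0.0, 0.981, 0.196, -0.0]
force: [-0.1, -0.1, 0.5]
grip_width: 0.999
grip_force: 0.0
```

```bash
python3 look.py; python3 - <<'E'
from h import *
im,d=cap('side','side1.png');P=cloud('side',d);rect(P,574,238,30,40,60)
rect(P,483,244,40,42,60); print(ctrl.sense()['ee_rot'])
E
```

```text
[467.5 -64.7 143. ] [-0.1 -0.1  0.5] 13.0167 0.9990966352273138
large few
body 567 z 34.7 mean [ 463.2 -186.9   33.7] rect [ 459.5 -192. ] [29.7 29.8] 5.3
cap 248 z 62.9 mean [ 460.2 -191.    61.9] rect [ 459.4 -192.6] [14.9 14.1] 88.9
block 1790 z 29.6 mean [458.3 -62.   29.5] rect [456.3 -62.7] [66.7 28.5] 24.0
stub 1648 z 29.6 mean [607.1 -80.6  29.4] rect [607.2 -81.4] [35.9 29. ] 5.8
few
43 z 48.9 mean [465.  233.7  48.2] rect [474.2 231.3] [28.2 49.7] 61.3
[-9.82901338e-05  9.80448173e-01  1.96777453e-01 -7.09209452e-05]
```

Emit:
send_rows(targets=[{"offset": [-1.1, 0.2, -3.8], "spin": 0.02}, {"offset": [-1.1, 0.2, -7.8], "spin": 0.02}, {"offset": [-1.1, 0.2, -11.5], "spin": 0.02}, {"offset": [-1.1, 0.2, -13.1], "spin": 0.02}, {"offset": [-1.1, 0.2, -13.1], "spin": 0.02}, {"offset": [-1.1, 0.2, -13.1], "spin": 0.02}])

```text
time_s: 13.62
eef_pos: [456.6, -63.0, 12.2]
ee_rot: [-0.0, 0.978, 0.207, -0.0]
force: [0.4, -0.3, 1.1]
grip_width: 0.999
grip_force: 0.0
```

Emit:
send_rows(targets=[{"offset": [0, 0, 0], "spin": 0}, {"offset": [0, 0, 0], "spin": 0}, {"offset": [0, 0, 0], "spin": 0}, {"offset": [0, 0, 0], "spin": 0}, {"offset": [0, 0, 0], "spin": 0}, {"offset": [0, 0, 0], "spin": 0}, {"offset": [0, 0, 0], "spin": 0}, {"offset": [0, 0, 0], "spin": 0}], grip=0.15, squeeze=30)

```text
time_s: 14.28
eef_pos: [456.9, -63.8, 12.9]
ee_rot: [0.0, 0.978, 0.206, 0.001]
force: [-1.3, 0.1, 5.7]
grip_width: 0.32
grip_force: 30.3
```

Emit:
send_rows(targets=[{"offset": [0, 0, 2], "spin": 0}, {"offset": [0, 0, 5], "spin": -0.06}, {"offset": [0, 1, 9], "spin": -0.16}, {"offset": [0.3, 4, 11], "spin": -0.26}, {"offset": [0.6, 8, 11], "spin": -0.36}, {"offset": [1, 12, 11], "spin": -0.46}, {"offset": [1.3, 16, 11], "spin": -0.49}, {"offset": [1.6, 20, 11], "spin": -0.49}])

```text
time_s: 14.95
eef_pos: [472.4, 138.3, 122.7]
ee_rot: [-0.0, 0.999, -0.038, 0.0]
force: [-0.2, -0.7, 0.2]
grip_width: 0.313
grip_force: 29.7
```

Emit:
send_rows(targets=[{"offset": [0.4, 3, 0], "spin": 0}, {"offset": [0.4, 3, 0], "spin": 0}, {"offset": [0.4, 3, 0], "spin": 0}, {"offset": [0.4, 3, 0], "spin": 0}])

```text
time_s: 15.28
eef_pos: [476.4, 165.9, 122.2]
ee_rot: [0.0, 0.999, -0.037, -0.0]
force: [0.3, -0.9, 0.2]
grip_width: 0.321
grip_force: 29.8
```

```bash
python3 - <<'E'
from h import *
im,P,s=wcloud('w3.png');print(s['eef_pos'].round(1),s['ee_rot'].round(4),s['time_s'])
rect(P,*s['eef_pos'][:2],45,s['eef_pos'][2]+10,s['eef_pos'][2]+21)
for x,y,lo,hi in((574.5,238,46,60),(482.7,244.5,46,60)): rect(P,x,y,36,lo,hi)
E
```

```text
[476.4 165.9 122.2] [ 1.000e-04  9.993e-01 -3.710e-02 -1.000e-04] 15.2833
6292 z 138.8 mean [480.6 165.5 138.6] rect [476.5 165.7] [54.4 66.8] 85.9
1780 z 51.7 mean [573.2 237.2  51.5] rect [573.  238.1] [32.9 33.3] 39.5
2871 z 53.6 mean [482.  243.   53.4] rect [480.5 244. ] [50.8 51.2] 22.8
```

View pics/w3.png

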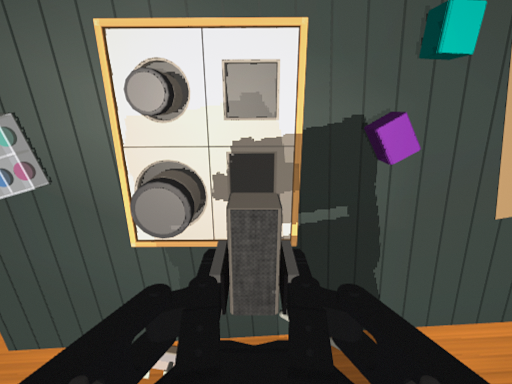

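Both pots are fully down in their nests at (155,90) and (165,205); their tops read 51.7 and 53.6 mm, including the wrist camera's +1.6 mm. The block hangs level at (255,255) and is aligned with its recess.

Emit:
send_rows(targets=[{"offset": [0.1, 0.25, -3], "spin": 0}, {"offset": [0.1, 0.25, -6], "spin": 0}, {"offset": [0.1, 0.25, -7.5], "spin": 0}, {"offset": [0.1, 0.25, -8.7], "spin": 0}, {"offset": [0.1, 0.25, -9.6], "spin": 0}, {"offset": [0.1, 0.25, -10], "spin": 0}, {"offset": [0.1, 0.25, -10], "spin": 0}, {"offset": [0.1, 0.25, -10], "spin": 0}])

```text
time_s: 16.0
eef_pos: [478.0, 168.5, 22.7]
ee_rot: [-0.0, 0.999, -0.037, 0.0]
force: [-0.8, -0.4, -0.7]
grip_width: 0.321
grip_force: 29.8
```

Emit:
send_rows(targets=[{"offset": [0, 0, -0.1], "spin": 0}, {"offset": [0, 0, -0.15], "spin": 0}, {"offset": [0, 0, -0.15], "spin": 0}, {"offset": [0, 0, -0.15], "spin": 0}])

```text
time_s: 16.33
eef_pos: [477.6, 168.9, 20.9]
ee_rot: [-0.0, 0.999, -0.037, 0.0]
force: [-0.6, -0.2, -0.3]
grip_width: 0.315
grip_force: 29.8
```

Emit:
send_rows(targets=[{"offset": [0, 0, 0], "spin": 0}, {"offset": [0, 0, 0], "spin": 0}, {"offset": [0, 0, 0], "spin": 0}, {"offset": [0, 0, 0], "spin": 0}, {"offset": [0, 0, 2], "spin": 0}, {"offset": [0, 0, 6], "spin": 0}, {"offset": [0, 0, 10], "spin": 0}, {"offset": [0, -3, 12], "spin": 0}], grip=0.5)

```text
time_s: 17.0
eef_pos: [478.6, 141.4, 144.9]
ee_rot: [-0.001, 0.999, -0.035, 0.003]
force: [1.7, -0.5, 0.0]
grip_width: 0.499
grip_force: 0.0
```

Emit:
send_rows(targets=[{"offset": [0, -4, 0], "spin": 0}, {"offset": [0, -8, 0], "spin": 0.05}, {"offset": [0, -12, 0.3], "spin": 0.1}, {"offset": [0, -16, 0.6], "spin": 0.16}, {"offset": [-0.5, -20, 0.6], "spin": 0.16}, {"offset": [-1, -24, 0.6], "spin": 0.16}, {"offset": [-1.5, -28, 0.6], "spin": 0.16}, {"offset": [-1.5, -32, 0.6], "spin": 0.16}], grip=1)

```text
time_s: 17.67
eef_pos: [461.5, -183.0, 146.8]
ee_rot: [-0.0, 0.999, 0.043, -0.0]
force: [0.5, 0.3, 0.3]
grip_width: 0.997
grip_force: 0.0
```

Emit:
send_rows(targets=[{"offset": [0, -0.5, 0], "spin": 0}, {"offset": [0, -0.5, 0], "spin": 0}, {"offset": [0, -0.5, 0], "spin": 0}])

```text
time_s: 17.92
eef_pos: [462.3, -185.7, 146.5]
ee_rot: [-0.0, 0.999, 0.043, -0.0]
force: [0.4, 0.4, -1.0]
grip_width: 1.0
grip_force: 0.0
```

```bash
python3 look.py; python3 -c "
from h import *
print(ctrl.sense()['ee_rot'].round(4))"
```

```text
[ 462.3 -185.7  146.5] [ 0.4  0.4 -1. ] 17.9167 0.9996817118835356
large few
body 561 z 35.0 mean [ 463.9 -192.1   34.5] rect [ 459.8 -192.7] [29.6 29.2] 4.7
cap 244 z 63.2 mean [ 460.4 -192.5   62.5] rect [ 459.6 -192.7] [14.4 14.2] 55.0
block few
stub 1440 z 29.6 mean [603.  -83.   29.3] rect [603.5 -81.8] [28.8 29.9] 6.9
[-3.000e-04  9.991e-01  4.320e-02 -2.000e-04]
```

Emit:
send_rows(targets=[{"offset": [-0.25, -0.7, -2], "spin": 0}, {"offset": [-0.25, -0.7, -5.8], "spin": 0}, {"offset": [-0.25, -0.7, -9.6], "spin": 0}, {"offset": [-0.25, -0.7, -12.4], "spin": 0}, {"offset": [-0.25, -0.7, -13.3], "spin": 0}, {"offset": [-0.25, -0.7, -13.3], "spin": 0}, {"offset": [-0.25, -0.7, -13.3], "spin": 0}])

```text
time_s: 18.55
eef_pos: [460.8, -192.8, 14.8]
ee_rot: [0.0, 0.999, 0.043, 0.0]
force: [-0.3, 0.0, 0.6]
grip_width: 1.002
grip_force: 0.0
```

Emit:
send_rows(targets=[{"offset": [0, 0, 0], "spin": 0}, {"offset": [0, 0, 0], "spin": 0}, {"offset": [0, 0, 0], "spin": 0}, {"offset": [0, 0, 0], "spin": 0}, {"offset": [0, 0, 0], "spin": 0}, {"offset": [0, 0, 0], "spin": 0}, {"offset": [0, 0, 0], "spin": 0}, {"offset": [0, 0, 0], "spin": 0}], grip=0.15, squeeze=40)

```text
time_s: 19.22
eef_pos: [460.4, -193.4, 14.4]
ee_rot: [0.0, 0.999, 0.043, 0.0]
force: [-1.2, 0.5, 6.7]
grip_width: 0.344
grip_force: 40.4
```

Emit:
send_rows(targets=[{"offset": [0, 0, 2], "spin": 0}, {"offset": [0, 0, 5], "spin": 0}, {"offset": [0, 0, 9], "spin": 0}, {"offset": [1, 3, 11], "spin": -0.04}, {"offset": [2, 6.8, 11], "spin": -0.08}, {"offset": [3, 10.6, 11], "spin": -0.12}, {"offset": [4, 14.4, 11], "spin": -0.16}, {"offset": [5, 18.2, 11], "spin": -0.16}])

```text
time_s: 19.88
eef_pos: [510.1, -9.4, 123.9]
ee_rot: [0.0, 0.999, -0.038, 0.0]
force: [0.6, 0.2, -1.0]
grip_width: 0.341
grip_force: 39.8
```

Emit:
send_rows(targets=[{"offset": [1.2, 3.8, 0], "spin": 0}, {"offset": [2.4, 7.6, 0], "spin": 0}, {"offset": [3.6, 11.4, 0], "spin": 0}, {"offset": [4.8, 15, 0], "spin": 0}, {"offset": [6, 17.3, 0], "spin": 0}, {"offset": [6, 17.3, 0], "spin": 0}, {"offset": [6, 17.3, 0], "spin": 0}])

```text
time_s: 20.47
eef_pos: [569.8, 162.8, 123.2]
ee_rot: [0.0, 0.999, -0.036, -0.0]
force: [0.1, 0.2, -0.4]
grip_width: 0.34
grip_force: 39.8
```

```bash
python3 - <<'E'
from h import *
im,P,s=wcloud('w4.png');print(s['eef_pos'].round(1),s['ee_rot'].round(4),s['time_s'],s['grip_width'],s['grip_force'])
for x,y,lo,hi in((574.5,238,46,60),(482.7,244.5,46,60),(477.5,168.5,30,44)): rect(P,x,y,44,lo,hi)
E
```

```text
[569.8 162.8 123.2] [ 1.000e-04  9.993e-01 -3.610e-02 -4.000e-04] 20.4667 0.33954765004585863 39.8383229970932
1195 z 51.6 mean [574.4 237.3  51.4] rect [573.3 238. ] [32.8 32.8] 63.9
350 z 52.8 mean [501.7 242.5  51.9] rect [499.9 246.5] [12.9 34.5] 10.7
few
```

View pics/w4.png

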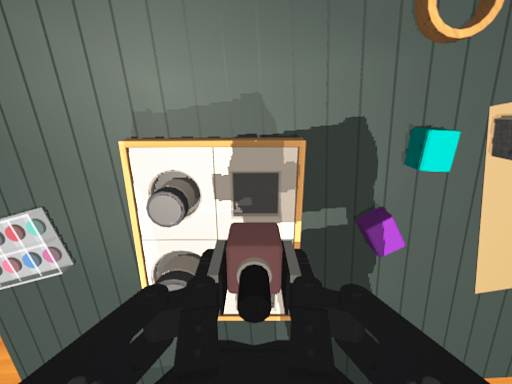

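The bottle is gripped upright at (255,265), with the square recess at (256,193) clear ahead. I lower it.

Emit:
send_rows(targets=[{"offset": [0, -0.1, -3], "spin": 0}, {"offset": [0, -0.1, -6], "spin": 0}, {"offset": [0, -0.1, -7.5], "spin": 0}, {"offset": [0, -0.1, -8.7], "spin": 0}, {"offset": [0, -0.1, -9.5], "spin": 0}, {"offset": [0, -0.1, -10], "spin": 0}, {"offset": [0, -0.1, -10], "spin": 0}, {"offset": [0, -0.1, -10], "spin": 0}])

```text
time_s: 21.18
eef_pos: [570.5, 160.7, 24.4]
ee_rot: [-0.0, 0.999, -0.037, 0.001]
force: [-0.7, 0.7, -0.6]
grip_width: 0.344
grip_force: 39.9
```

Emit:
send_rows(targets=[{"offset": [0, 0.1, -0.1], "spin": 0}, {"offset": [0, 0.1, -0.15], "spin": 0}, {"offset": [0, 0.1, -0.15], "spin": 0}, {"offset": [0, 0.1, -0.15], "spin": 0}])

```text
time_s: 21.52
eef_pos: [570.2, 161.9, 22.5]
ee_rot: [-0.0, 0.999, -0.037, 0.0]
force: [0.7, 0.2, 0.3]
grip_width: 0.343
grip_force: 39.9
```

Emit:
send_rows(targets=[{"offset": [0, 0, 0], "spin": 0}, {"offset": [0, 0, 0], "spin": 0}, {"offset": [0, 0, 0], "spin": 0}, {"offset": [0, 0, 0], "spin": 0}, {"offset": [0, 0, 3], "spin": 0}, {"offset": [0, 0, 7], "spin": 0}, {"offset": [0, 0, 11], "spin": 0}, {"offset": [0, 0, 14], "spin": 0}], grip=0.5)

```text
time_s: 22.18
eef_pos: [570.5, 161.9, 165.6]
ee_rot: [-0.0, 0.999, -0.037, 0.001]
force: [1.0, 0.7, 0.7]
grip_width: 0.496
grip_force: 0.0
```

Emit:
send_rows(targets=[{"offset": [-3, -1, 2], "spin": 0}, {"offset": [-6, -2, 4], "spin": 0}, {"offset": [-9, -3, 6], "spin": 0}, {"offset": [-12, -4, 8], "spin": 0}, {"offset": [-14, -4, 8], "spin": 0}, {"offset": [-14, -4, 8], "spin": 0}, {"offset": [-14, -4, 8], "spin": 0}])

```text
time_s: 22.77
eef_pos: [429.8, 121.8, 242.8]
ee_rot: [-0.0, 0.999, -0.037, 0.001]
force: [0.2, -0.2, -0.8]
grip_width: 0.5
grip_force: 0.0
```

```bash
python3 - <<'E'
from h import *
im,P,s=wcloud('w5.png');print(s['eef_pos'].round(1),s['time_s'])
for x,y,lo,hi in((574.5,238,46,60),(482.7,244.5,46,60),(477.5,168.5,30,44),(569,162,36,50),(569,162,62,85)): rect(P,x,y,44 if lo<46 else 36,lo,hi)
for n in('scene','side'):
  im,d=cap(n,n+'2.png');Q=cloud(n,d);rect(Q,609,-82,32,22,34);rect(Q,444,-357,45,26,38)
E
```

```text
[429.8 121.8 242.8] 22.7667
833 z 51.6 mean [572.6 237.4  51.5] rect [572.7 237.8] [33.1 32.9] 41.8
1497 z 53.7 mean [480.6 243.1  53.5] rect [479.8 244. ] [50.8 50.7] 50.7
1241 z 37.7 mean [478.6 168.5  37.6] rect [477.5 169.2] [28.9 65.5] 85.7
554 z 43.2 mean [566.9 160.4  43.3] rect [568.9 162.2] [30.  30.2] 86.3
202 z 71.2 mean [568.3 161.7  70.7] rect [568.8 162.1] [14.4 14.2] 73.6
172 z 27.3 mean [613.5 -81.   27. ] rect [612.2 -80.7] [39.1 28.4] 6.2
97 z 29.4 mean [ 447.3 -356.3   29.4] rect [ 446.9 -355.1] [52.7 50.3] 36.1
204 z 27.2 mean [607.1 -84.8  26.9] rect [607.7 -82.3] [36.3 30.4] 5.2
323 z 30.7 mean [ 441.9 -358.7   30.3] rect [ 442.1 -357.4] [52.  50.1] 73.0
```

View pics/w5.png

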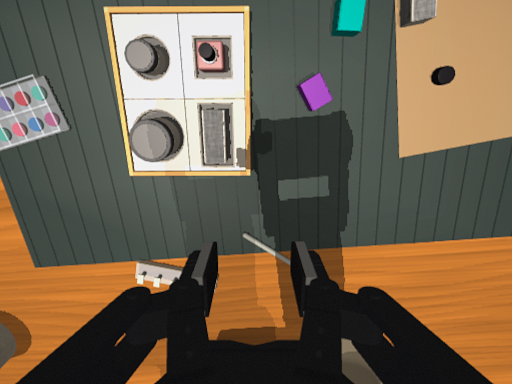

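View pics/side2.png

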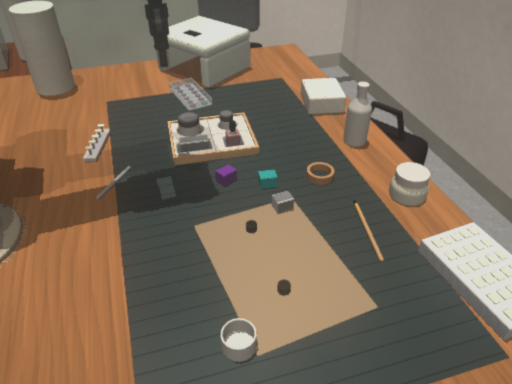

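All four are seated at the expected heights and within 4 mm of their nest centres. In the wrist view they are at (147,57), (155,137), (212,55) and (216,135). In the side view the open pot (239,340) and the stub (283,202) have not moved.

```bash
python3 -c "
from rig import ctrl
print(ctrl.finish_job())"
```

```text
the job is handed in; nothing more can be done
None
```

The job is handed in: both lidded pots, the bottle and the block are upright and fully down in their nests, within about 4 mm of centre by the last wrist-camera check, and the open pot and stub were left where they stood. The hand-in call returned no verdict.

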